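# Fit the lamp mast's sleeve and hold the sprung rod out at its red mark

### The job

Get this desk lamp's mast ready for locking: slide the green sleeve over the black knob and down the mast until it sits fully on the grey shoulder, and let go of it. Then grip the black knob and pull the sprung rod straight up until its red band has just come out completely above the sleeve, and finish while still gripping the knob, holding the rod steady there so that I can tighten the lock screw. Leave the mug, the jar and the light bar where they are.

Things in the scene. Friction and masses are not known exactly. Their poses are not given: they have to be found in the camera images.
- lamp: White lamp foot, 150 x 110 x 16 mm, fixed to the desk; origin under its middle, z up, x along the 150 mm side. The upright mast stands 30 mm from the middle along +x. A small black-headed lock screw, 30 mm above the desk and below the mast's shoulder, sticks out 29 mm from the mast's axis along +x; leave it alone.
- seat (a point): Point on the mast's axis at the top of its grey shoulder (36 mm diameter), 50 mm above the desk; the sleeve's lower end must rest here. z up. The mast is an aluminium tube, 22 mm diameter, its top 8 mm tapering to 16 mm, its mouth 78 mm above the desk.
- sleeve_center (a point): Centre (half-way up) of the loose green sleeve: a plain tube open at both ends, outside 44 mm, bore 26 mm, 32 mm tall, about 50 g, standing upright on the desk at the start; z is the tube's axis, either end may go down. When seated its centre is 16 mm above point seat, its upper rim 82 mm above the desk.
- knob (a point): Centre of the black knob on the rod's top: a cylinder 18 mm in diameter, 27 mm tall; with the rod in, from 80 to 107 mm above the desk, on the mast's axis (its lowest 2 mm inside the seated sleeve's rim). Moves up with the rod. The rod beneath is steel, 10 mm diameter, with an 8 mm wide red band.
- rod (a joint): How far the sprung rod is pulled up, m: 0 fully in (start), 0.085 at its stop. A spring pulls it down: 4 N at 0, growing 100 N per m, 10 N at the mark; let go, it slides back in. With the sleeve seated, the red band begins to show at 0.052 and its lower edge comes level with the sleeve's upper rim at 0.060: that is the length mark.
- mug_mid (a point): Middle (40 mm up) of a white mug, 76 mm across, 80 mm tall, with a handle; leave alone.
- jar_mid (a point): Middle of an amber jar with a grey lid, 76 mm across, 75 mm tall; leave alone.
- light_bar_mid (a point): Middle of the lamp's aluminium light bar lying on the desk, 240 mm long along its y (and a 20 mm stub at the +y end), 32 wide, 18 high; leave alone.
There are look-alikes about, which are no part of the job. What is shaped like the lamp but blue or brown is not meant.

How it is judged:
By the outcome, as a careful person would: the job done as asked, in the order asked, and still so for the second after the job is handed in, while the arm keeps its last pose, push and grip.
It also fails if it takes over 54 s, if anything falls off the work surface, if the arm or the gripper's body presses on something with over 40 N, if the wrist force passes 120 N, or if a joint passes its speed limit or range.

### The arm

A 7-joint arm with a two-finger parallel gripper is mounted at the origin on the work surface. World frame = base frame: x ahead of the robot, y to its left, z up, the work surface at z = 0. Lengths are in m, angles in degrees, forces in N, time in s.
With the tool pointing down it reaches from about 0.425 to 0.875 m from the base axis. Payload 4.7 kg.
Tool frame: the origin (TCP) lies between the finger pads; the fingertips stand env.finger_overhang ahead of it and the grasp point (between the pads) lies 5 mm behind it (env.finger_overhang is the distance from the TCP to the fingertips, in m); z points along the fingers, y is the line along which they close (so a half turn about z gives the same grasp; the last joint's range is limited). The gripper opens to 87 mm and grips with 3 to 60 N. Pads are 19 mm wide; open, the fingers measure 117 mm over their backs; the gripper's body (75 mm by 190 mm) begins 51 mm behind the grasp point.
Start: joints at [71.74, 18.392, -4.016, 83.108, 1.295, 78.541, -3.26], TCP at [0.212, -0.614, 0.237] pointing down, gripper open.
Joint ranges: [-163.93, 163.93], [-17.29, 119.83], [-79.2, 71.16], [3.27, 140.29], [-89.18, 269.18], [5.43, 117.66], [-154.24, 154.24]. Speed limits (degrees/s): [147.25, 147.25, 180, 180, 180, 180, 180].

### API

Orientations are given as [roll, pitch, yaw] about the fixed x, y, z axes, in that order (R = Rz(yaw) Ry(pitch) Rx(roll)).
In Python, from cell import telemetry, eyes, env, models gives the robot as it stands. The module is installed in compiled form; this text tells all that it offers.
- The arm moves only by the tool drive_tool, never from a script. Its arguments are lists of equal length, an entry for each row: "angular": the turn, a rotation vector about the tool's x, y, z in rad, a list of three; "delta_pos": the shift along the tool's x, y, z in cm, a list of three; "gripper": the finger opening in cm, from 0 to 8.7. A call has 1 to 20 rows; each row shifts and turns the commanded pose from where the row before left it, along the tool's axes as they then stand; what a row does not reach is not made up. A row lasts 1/10 s, in which the tool goes at most 50 mm and 8.59 degrees, less where a joint would pass 70% of its speed; a pose out of reach is approached as far as the arm can. A call with a gripper value outside its range is refused whole. The fingers move at their own pace and stop on an object; "squeeze" is the grip in N (left out, the last holds). Time passes only in rows, so rows that do not move let the fingers close. It gives the time, the measured TCP pose, the force, the opening and the grip force at its end, in the units of the state.
- telemetry.get_obs(): the state, without advancing time (a new reading comes with each control period).
- eyes.read_camera(name): name is "side" or "top" or "wrist"; returns a dict with "pixels" (384x512x3 uint8, red, green, blue), "mtx" (3x3 intrinsics, pixels), "D" ([k1, k2, p1, p2, k3] as OpenCV has them; the pictures are not rectified), "origin" and "orientation" of the camera in the world. Camera axes: x right, y down, z forward; pixel columns grow to the right and rows downward; lengths in m; the calibration is good to about 2 mm. A picture is of the moment at which its call begins. There is no depth.
- env.sign_off(): hands the job in; it is judged then, once.
Trained networks look in a picture, given as the dict that the camera call returned (one of the last four; its "shot" number tells which), for a name from the list of things; names that differ only in an ending like _2 or _b are one class to them, and where a whole thing is asked for, a point or a joint stands for the part that bears it (a point fixed in the world has none). Each returns a list of dicts, best first, with "p" (0 to 1); they miss things now and then, are a little off and sometimes report something else, mostly with a low value. They report only what shows in the picture. A call takes as long as a camera call. They do not tell look-alikes from the thing itself.
- models.search_frame(picture, target): "centre" ([column, row] in pixels, amid what is visible of it).
- models.cut_out(picture, target): "pixels" (384x512 bool, what is visible of it) and "centre" ([column, row] in pixels, amid what is visible of it).
The state is a dict: "time_s": time; "qpos": joint angles; "joint_velocities": joint speeds; "effort": joint torques, N m; "tool_pos": TCP position; "tool_rot": TCP orientation; "force": force on the tool from outside, world axes, zero at the start; "wrist_torque": the same for the moment, N m; "grip_width": finger opening in m; "grasp_force": force on a finger pad.
Only numpy, scipy, OpenCV 4.12 (cv2) and the standard library are available. Lean on these libraries where they do the work, as an engineer would, in place of code of your own. Each camera call takes 0.05 s, during which the arm holds its last target. There are 200 camera calls.

## Working session

There is one attempt and no reset: what is moved stays moved. The work goes in short steps, Python scripts to look and compute and a tool call to move; the robot and the scene stay as the last step left them, time stands still between calls to the robot, and variables do not carry over. Pictures are saved under pics/ and viewed, at most 10 in all, crops included, and the job is handed in when it is done.

Besides the shell and the picture viewer there is one more tool, called after "Call:" as name(argument=value, ...), one argument or row to a line, values as JSON. drive_tool: Moves the arm, as the interface text tells. Its arguments: {"type":"object","properties":{"angular":{"type":"array","items":{"type":"array","items":{"type":"number"}}},"delta_pos":{"type":"array","items":{"type":"array","items":{"type":"number"}}},"gripper":{"type":"array","items":{"type":"number"}},"squeeze":{"type":"number"}},"required":["angular","delta_pos","gripper"]}

```bash
mkdir -p pics; cat > h.py <<'E'
import numpy as np, cv2
from scipy.spatial.transform import Rotation as R
from cell import telemetry, eyes, env, models
def cam(n): return eyes.read_camera(n)
def Rm(o):
    o=np.array(o,float)
    if o.shape==(3,3): return o
    return R.from_euler('xyz',o,degrees=True).as_matrix() if o.shape==(3,) else R.from_quat(o).as_matrix()
def ray(c,px):
    u=cv2.undistortPoints(np.array([[px]],float),np.array(c['mtx']),np.array(c['D']))[0,0]
    d=Rm(c['orientation'])@np.array([u[0],u[1],1]); return np.array(c['origin']),d/np.linalg.norm(d)
def onz(c,px,z):
    o,d=ray(c,px); return o+d*(z-o[2])/d[2]
def tri(obs):
    A=np.zeros((3,3));b=np.zeros(3)
    for c,px in obs:
        o,d=ray(c,px);P=np.eye(3)-np.outer(d,d);A+=P;b+=P@o
    x=np.linalg.solve(A,b)
    return x,[np.linalg.norm(np.cross(x-ray(c,p)[0],ray(c,p)[1])) for c,p in obs]
def proj(c,X):
    Rw=Rm(c['orientation']).T; 
    return cv2.projectPoints(np.array([X],float),cv2.Rodrigues(Rw)[0],-Rw@np.array(c['origin']),np.array(c['mtx']),np.array(c['D']))[0][0,0]
E
python3 - <<'E'
from h import *
np.set_printoptions(precision=4,suppress=True)
o=telemetry.get_obs(); print({k:o[k] for k in('tool_pos','tool_rot','grip_width','force')},env.finger_overhang)
ims=[]
for n in('top','side','wrist'):
    c=cam(n); ims.append(c['pixels']); print(n,c['origin'],c['orientation'])
    for t in('lamp','sleeve_center','knob','mug_mid','jar_mid','light_bar_mid'):
        print(t,[(np.round(d['centre']).tolist(),round(d['p'],2),np.round(onz(c,d['centre'],.05)[:2],3).tolist()) for d in models.search_frame(c,t)])
    cv2.imwrite(f'pics/{n}.png',c['pixels'][:,:,::-1])
a=np.hstack(ims[:2]); cv2.imwrite('pics/a.png',cv2.resize(np.vstack([np.hstack(ims[:2]),np.hstack([ims[2],0*ims[2]])]),(800,600),interpolation=cv2.INTER_AREA)[:,:,::-1])
E
```

```text
{'tool_pos': array([ 0.2121, -0.6138,  0.2355]), 'tool_rot': array([-179.8912,    0.006 ,   19.0726]), 'grip_width': 0.08665497874327202, 'force': array([ 0.059 , -0.3047, -0.7225])} 0.014
top [ 0.3631 -0.087   1.1389] [-169.8561    1.9458  -90.4279]
lamp [([292.0, 199.0], 0.94, [0.531, -0.179]), ([357.0, 190.0], 0.87, [0.554, -0.377]), ([219.0, 200.0], 0.69, [0.531, 0.041]), ([284.0, 267.0], 0.68, [0.329, -0.15])]
sleeve_center [([160.0, 213.0], 0.54, [0.492, 0.221])]
knob [([359.0, 173.0], 0.62, [0.608, -0.388])]
mug_mid [([153.0, 141.0], 0.91, [0.722, 0.254])]
jar_mid [([232.0, 134.0], 0.91, [0.741, 0.002]), ([289.0, 200.0], 0.41, [0.527, -0.172])]
light_bar_mid [([314.0, 141.0], 0.96, [0.711, -0.253])]
side [0.1269 0.4717 0.5671] [-126.5942    1.3138 -144.4111]
lamp [([353.0, 228.0], 0.9, [0.308, -0.089]), ([307.0, 155.0], 0.68, [0.539, -0.3]), ([230.0, 236.0], 0.61, [0.509, 0.078])]
sleeve_center [([186.0, 297.0], 0.72, [0.473, 0.239])]
knob [([218.0, 201.0], 0.67, [0.61, -0.0]), ([301.0, 125.0], 0.64, [0.653, -0.455]), ([273.0, 156.0], 0.38, [0.616, -0.24])]
mug_mid [([96.0, 248.0], 0.87, [0.714, 0.257])]
jar_mid [([181.0, 190.0], 0.76, [0.715, 0.018])]
light_bar_mid [([239.0, 156.0], 0.66, [0.699, -0.192])]
wrist [ 0.2783 -0.5923  0.3852] [165.3506   0.0226 -70.8958]
lamp []
sleeve_center []
knob []
mug_mid []
jar_mid []
light_bar_mid []
```

View pics/a.png

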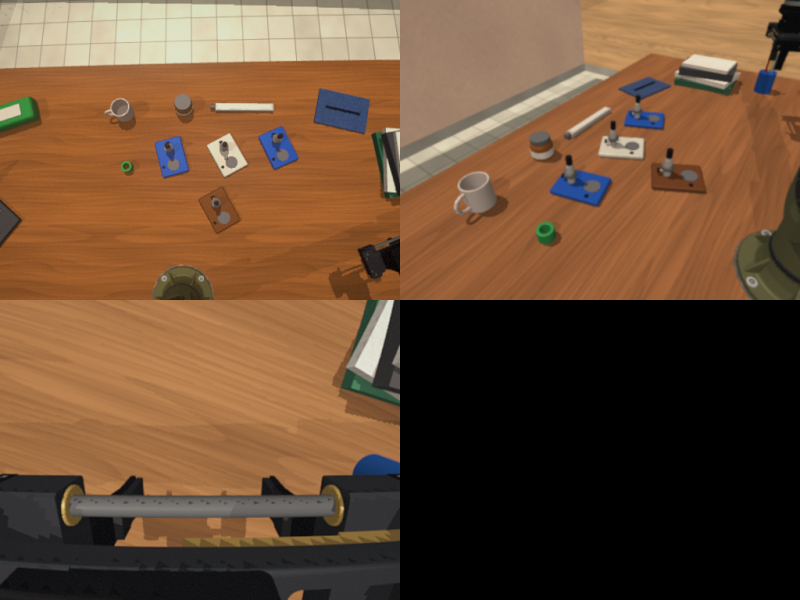

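Candidates for the lamp in the top view: white (290,199), blue (219,200), blue (357,190) and brown (280,268). The white one fits the description. The only green sleeve is at (160,213). I'll confirm in a crop.

```bash
python3 - <<'E'
from h import *
np.set_printoptions(precision=4,suppress=True)
t=cam('top');s=cam('side')
def g(c):
    h=cv2.cvtColor(c['pixels'],cv2.COLOR_RGB2HSV); m=((h[...,0]>45)&(h[...,0]<85)&(h[...,1]>120)).astype(np.uint8)
    n,l,st,ce=cv2.connectedComponentsWithStats(m); return [(st[i].tolist(),ce[i]) for i in range(1,n) if 60<st[i,4]<1500]
print(g(t),g(s))
for c in(t,s):
    for T in('sleeve_center','knob'):
        for d in models.cut_out(c,T):
            ys,xs=np.nonzero(d['pixels']); print(T,d['centre'],round(d['p'],2),xs.min(),xs.max(),ys.min(),ys.max())
print(tri([(t,[160,213]),(s,[186,297])]))
print(tri([(t,[287,184]),(s,[273,158])]))
a=cv2.resize(t['pixels'][160:240,250:330],(400,400),interpolation=cv2.INTER_CUBIC)
b=cv2.resize(s['pixels'][110:210,240:340],(400,400),interpolation=cv2.INTER_CUBIC)
cv2.imwrite('pics/b.png',np.hstack([a,b])[:,:,::-1])
E
```

```text
[([0, 124, 46, 45, 973], array([ 24.816 , 145.2929])), ([477, 171, 12, 23, 95], array([482.1053, 181.3368])), ([155, 206, 14, 14, 101], array([161.5446, 212.5743]))] [([174, 284, 25, 29, 559], array([186.4097, 297.7782]))]
sleeve_center [162.3, 216.5] 0.42 155 170 207 221
knob [289.8, 197.5] 0.64 265 316 172 225
knob [358.6, 172.0] 0.62 356 361 172 176
sleeve_center [186.6, 294.3] 0.74 174 198 283 313
knob [218.4, 202.5] 0.43 212 219 198 211
knob [273.1, 158.6] 0.39 269 275 154 165
(array([0.4936, 0.2283, 0.0243]), [np.float64(0.0022786490072883433), np.float64(0.0022786490072883186)])
(array([ 0.5655, -0.1636,  0.1009]), [np.float64(0.0018491633325054568), np.float64(0.001849163332505512)])
```

View pics/b.png

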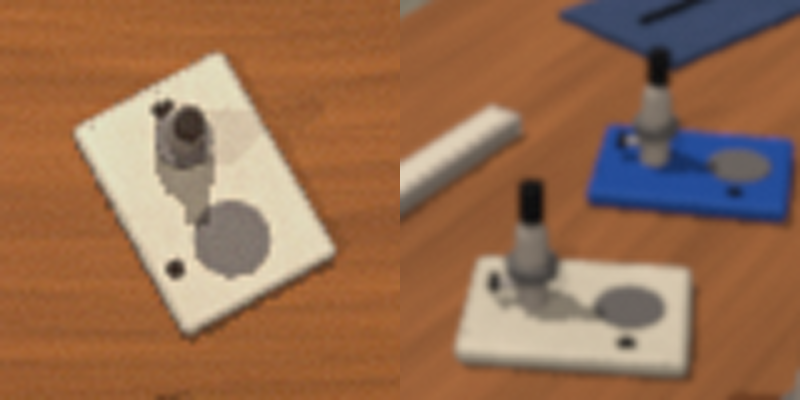

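The white lamp is confirmed: its mast and knob are at top (288,185) and side (273,161), giving roughly (0.565, -0.163). The sleeve is at about (0.494, 0.228). I'll move above the sleeve next.

Call:
drive_tool(
  angular=[
    [0,0,0],
    [0,0,0],
    [0,0,0],
    [0,0,0],
    [0,0,0],
    [0,0,0],
    [0,0,0],
    [0,0,0],
    [0,0,0],
    [0,0,0],
    [0,0,0],
    [0,0,0],
    [0,0,0],
    [0,0,0],
    [0,0,0],
    [0,0,0],
    [0,0,0],
    [0,0,0],
    [0,0,0],
    [0,0,0],
  ],
  delta_pos=[
    [3.4,-2.5,0],
    [3.4,-2.5,0],
    [3.4,-2.5,0],
    [3.4,-2.5,0],
    [3.4,-2.5,0],
    [3.4,-2.5,0],
    [3.4,-2.5,0],
    [3.4,-2.5,0],
    [3.4,-2.5,0],
    [3.4,-2.5,0],
    [3.4,-2.5,0],
    [3.4,-2.5,0],
    [1.1,-3.4,0.3],
    [1.1,-3.4,0.3],
    [1.1,-3.4,0.3],
    [1.1,-3.4,0.3],
    [1.1,-3.4,0.3],
    [1.1,-3.4,0.3],
    [1.1,-3.4,0.3],
    [1.1,-3.4,0.3],
  ],
  gripper=[8.7,8.7,8.7,8.7,8.7,8.7,8.7,8.7,8.7,8.7,8.7,8.7,8.7,8.7,8.7,8.7,8.7,8.7,8.7,8.7],
)

```text
time_s: 3.35
tool_pos: [0.4941, 0.0897, 0.2127]
tool_rot: [180.0, -0.0, 19.1]
force: [1.6, -0.1, 0.7]
grip_width: 0.0869
grasp_force: 0.0
```

Call:
drive_tool(
  angular=[
    [0,0,0],
    [0,0,0],
    [0,0,0],
    [0,0,0],
    [0,0,0],
    [0,0,0],
  ],
  delta_pos=[
    [1.1,-3.2,0.2],
    [1.1,-3.2,0.2],
    [1.1,-3.2,0.2],
    [1.1,-3.2,0.2],
    [0,0,0],
    [0,0,0],
  ],
  gripper=[8.7,8.7,8.7,8.7,8.7,8.7],
)

```text
time_s: 3.95
tool_pos: [0.4937, 0.2243, 0.2045]
tool_rot: [180.0, 0.0, 19.2]
force: [0.2, -1.3, 0.8]
grip_width: 0.0871
grasp_force: 0.0
```

```bash
python3 - <<'E'
from h import *
np.set_printoptions(precision=4,suppress=True)
c=cam('wrist');o=telemetry.get_obs(); print(o['tool_pos'],o['tool_rot'],o['qpos'],o['time_s'],c['origin'])
print(proj(c,[.494,.228,.016]))
for d in models.cut_out(c,'sleeve_center'): print(d['centre'],d['p'],onz(c,d['centre'],.02))
h=cv2.cvtColor(c['pixels'],cv2.COLOR_RGB2HSV); m=((h[...,0]>45)&(h[...,0]<85)&(h[...,1]>110)).astype(np.uint8)
n,l,st,ce=cv2.connectedComponentsWithStats(m); print([(st[i],ce[i]) for i in range(1,n) if st[i,4]>100])
np.savez('w1.npz',**{k:np.array(c[k]) for k in('pixels','mtx','D','origin','orientation')})
cv2.imwrite('pics/c.png',c['pixels'][:,:,::-1])
E
```

```text
[0.4941 0.2229 0.2044] [179.9572   0.0254  19.0532] [  14.9878   10.4938  -46.4657   99.7632    7.9679   73.1548 -104.2691] 4.0 [0.5596 0.2464 0.353 ]
[255.2002 181.0309]
[261.6, 188.7] 0.94 [0.4888 0.2185 0.02  ]
[(array([240, 161,  39,  42, 983], dtype=int32), array([259.0916, 182.234 ]))]
```

View pics/c.png

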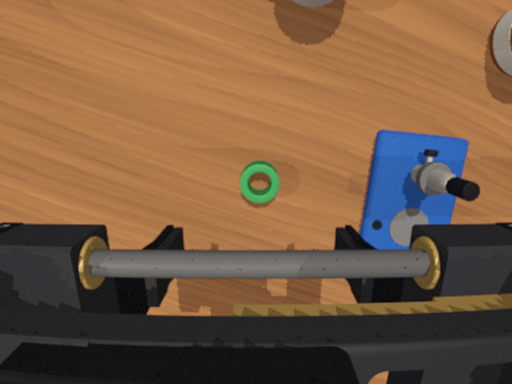

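The green sleeve at wrist (259,182) is unobstructed between the fingers, and the blue look-alike's mast at (440,180) is off to the side. Next I'll fit the cylinder's silhouette across the views.

```bash
cat >> h.py <<'E'
from scipy.optimize import least_squares
def green(c):
    h=cv2.cvtColor(c['pixels'],cv2.COLOR_RGB2HSV); m=((h[...,0]>40)&(h[...,0]<88)&(h[...,1]>90)).astype(np.uint8)
    n,l,st,ce=cv2.connectedComponentsWithStats(m)
    return st
def fitcyl(cs,boxes,x0,r,hh,fixz=None):
    a=np.linspace(0,2*np.pi,48)
    def f(p):
        z=p[2] if fixz is None else fixz
        out=[]
        for c,b in zip(cs,boxes):
            P=np.array([proj(c,[p[0]+r*np.cos(t),p[1]+r*np.sin(t),z+s*hh/2]) for t in a for s in(-1,1)])
            mn,mx=P.min(0),P.max(0); s=1.0
            pr=np.array([mn[0],mn[1],mx[0],mx[1]])
            e=pr-np.array([b[0]-.5,b[1]-.5,b[0]+b[2]-.5,b[1]+b[3]-.5])
            out+=list(e)
        return out
    s=least_squares(f,x0); return s.x,np.round(s.fun,1)
E
python3 - <<'E'
from h import *
np.set_printoptions(precision=4,suppress=True)
w=cam('wrist');s=cam('side');o=telemetry.get_obs();print(o['tool_pos'])
bw=[b for b in green(w) if 700<b[4]<2000][0]; bs=[b for b in green(s) if 300<b[4]<1500][0]; print(bw,bs)
print(fitcyl([w],[bw],[.494,.228,.016],.022,.032,.016))
print(fitcyl([w,s],[bw,bs],[.494,.228,.016],.022,.032))
E
```

```text
[0.4945 0.222  0.2045]
[ 238  161   39   42 1010] [353 101  73  19 343]
(array([0.4957, 0.2239, 0.016 ]), array([-0.9, -0.9,  0.9,  0.9]))
(array([0.4454, 0.0856, 0.0138]), array([  92.2,   72.7,   96. ,   74.6, -111.3,  149.6, -162.3,  157.5]))
```

```bash
python3 - <<'E'
from h import *
np.set_printoptions(precision=4,suppress=True)
w=cam('wrist');s=cam('side');o=telemetry.get_obs();print(o['tool_pos'],o['tool_rot'])
bw=[b for b in green(w) if 700<b[4]<2000][0]; bs=[174,284,25,29]; print(bw)
print(fitcyl([w],[bw],[.494,.228,.016],.022,.032,.016))
print(fitcyl([w,s],[bw,bs],[.494,.228,.016],.022,.032))
E
```

```text
[0.4944 0.2224 0.2046] [179.9564  -0.0061  18.9463]
[ 238  161   39   42 1009]
(array([0.4958, 0.2237, 0.016 ]), array([-0.9, -0.9,  0.9,  0.9]))
(array([0.4957, 0.2236, 0.0143]), array([-0.7, -0.9,  0.8,  0.5, -0.4, -0.6,  1. ,  0.9]))
```

Call:
drive_tool(
  angular=[
    [0,0,0],
    [0,0,0],
    [0,0,0],
    [0,0,0],
    [0,0,0],
    [0,0,0],
    [0,0,0],
    [0,0,0],
    [0,0,0],
    [0,0,0],
  ],
  delta_pos=[
    [0.2,-0.1,3],
    [0,0,3],
    [0,0,3],
    [0,0,3],
    [0,0,3],
    [0,0,2],
    [0,0,1],
    [0,0,0.6],
    [0,0,0],
    [0,0,0],
  ],
  gripper=[8.7,8.7,8.7,8.7,8.7,8.7,8.7,8.7,8.7,8.7],
  squeeze=20,
)

```text
time_s: 5.25
tool_pos: [0.4964, 0.2255, 0.0195]
tool_rot: [180.0, -0.1, 19.1]
force: [0.1, -0.6, -0.4]
grip_width: 0.0869
grasp_force: 0.0
```

Call:
drive_tool(
  angular=[
    [0,0,0],
    [0,0,0],
    [0,0,0],
    [0,0,0],
    [0,0,0],
    [0,0,0],
    [0,0,0],
    [0,0,0],
  ],
  delta_pos=[
    [0,0,0],
    [0,0,0],
    [0,0,0],
    [0,0,0],
    [0,0,0],
    [0,0,0],
    [0,0,0],
    [0,0,0],
  ],
  gripper=[4,4,4,4,4,4,4,4],
)

```text
time_s: 6.05
tool_pos: [0.4956, 0.2252, 0.0185]
tool_rot: [180.0, 0.0, 19.1]
force: [0.8, 0.7, -0.5]
grip_width: 0.0439
grasp_force: 20.0
```

Call:
drive_tool(
  angular=[
    [0,0,0],
    [0,0,0],
    [0,0,0],
    [0,0,0],
    [0,0,0],
    [0,0,0],
    [0,0,0],
    [0,0,0],
    [0,0,0],
    [0,0,0],
    [0,0,0],
    [0,0,0],
    [0,0,0],
    [0,0,0],
    [0,0,0],
    [0,0,0],
    [0,0,0],
    [0,0,0],
    [0,0,0],
    [0,0,0],
  ],
  delta_pos=[
    [0,0,-2],
    [0,0,-4],
    [0,0,-4],
    [0,0,-4],
    [0,0,-4],
    [-0.9,3.5,0],
    [-0.9,3.5,0],
    [-0.9,3.5,0],
    [-0.9,3.5,0],
    [-0.9,3.5,0],
    [-0.9,3.5,0],
    [-0.9,3.5,0],
    [-0.9,3.5,0],
    [-0.9,3.5,0],
    [-0.9,3.5,0],
    [-1.1,3.0,0],
    [0,1,0],
    [0,0,0],
    [0,0,0],
    [0,0,0],
  ],
  gripper=[4,4,4,4,4,4,4,4,4,4,4,4,4,4,4,4,4,4,4,4],
)

```text
time_s: 8.05
tool_pos: [0.5278, -0.174, 0.1986]
tool_rot: [-180.0, -0.0, 19.3]
force: [0.9, 0.5, -0.7]
grip_width: 0.0437
grasp_force: 20.0
```

```bash
python3 - <<'E'
from h import *
np.set_printoptions(precision=4,suppress=True)
c=cam('wrist');o=telemetry.get_obs(); print(o['tool_pos'],o['tool_rot'],o['time_s'],o['grip_width'],c['origin'])
print(proj(c,[.5655,-.1636,.107]),proj(c,[.5655,-.1636,.05]))
for d in models.cut_out(c,'knob'):
    ys,xs=np.nonzero(d['pixels']);print(d['centre'],d['p'],xs.min(),xs.max(),ys.min(),ys.max())
cv2.imwrite('pics/d.png',cv2.resize(c['pixels'],(800,600),interpolation=cv2.INTER_CUBIC)[:,:,::-1])
E
```

```text
[ 0.5278 -0.1742  0.1986] [-179.9844   -0.0095   19.2436] 8.1 0.043550392304878574 [ 0.5937 -0.1519  0.3472]
[261.3509 158.8918] [260.9395 151.4982]
[264.7, 159.4] 0.93 253 274 145 168
[15.3, 75.5] 0.75 0 37 62 87
[491.0, 203.3] 0.62 473 508 192 217
```

View pics/d.png

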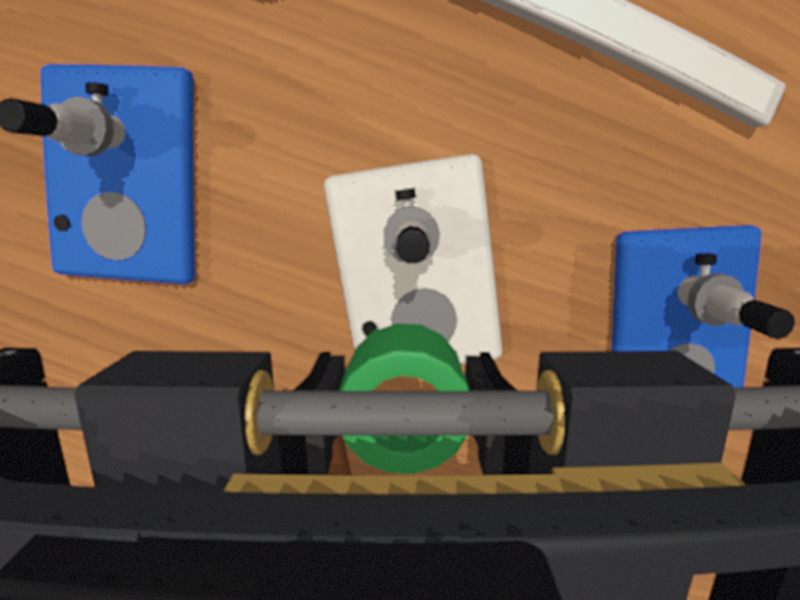

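The wrist view shows the white lamp with its knob at (264,156) of the 512-wide picture. The held green sleeve is upright at about (259,255). Both blue lamps are well clear. Next I'll measure the knob against the held sleeve.

```bash
python3 - <<'E'
from h import *
np.set_printoptions(precision=4,suppress=True)
c=cam('wrist');s=cam('side');o=telemetry.get_obs(); tp=o['tool_pos'];print(tp,o['tool_rot'])
def dark(c,x0,x1,y0,y1,th=75):
    v=c['pixels'].max(2)[y0:y1,x0:x1]; n,l,st,ce=cv2.connectedComponentsWithStats((v<th).astype(np.uint8))
    i=1+np.argmax(st[1:,4]); b=st[i].copy(); b[0]+=x0;b[1]+=y0; return b
bk=dark(c,248,282,135,180); bs=dark(s,262,284,145,180); print(bk,bs)
k1=fitcyl([c],[bk],[.5655,-.1636,.0935],.009,.027,.0935);print(k1)
print(fitcyl([c,s],[bk,bs],[.5655,-.1636,.0935],.009,.027))
g=[b for b in green(c)[1:] if b[4]>300]; print(g)
x0=min(b[0] for b in g);y0=min(b[1] for b in g);x1=max(b[0]+b[2] for b in g);y1=max(b[1]+b[3] for b in g)
sl=fitcyl([c],[[x0,y0,x1-x0,y1-y0]],[tp[0],tp[1],.196],.022,.032,tp[2]-.0025);print(sl)
d=k1[0][:2]-tp[:2]; e=sl[0][:2]-tp[:2]; X=np.array([[.945,.327],[.327,-.945]])
print('knob rel tcp tool',X@d,'sleeve rel tcp tool',X@e)
E
```

```text
[ 0.5277 -0.1753  0.1987] [179.9848  -0.007   19.1706]
[252 145  22  23 388] [270 155   6  11  62]
(array([ 0.5669, -0.1647,  0.0935]), array([-0.4, -1.2,  0.4,  1.1]))
(array([ 0.5667, -0.1648,  0.0927]), array([-0.2, -1. ,  0.4,  1.2, -0.9, -0.6,  0.2,  1.2]))
[array([ 217,  207,   84,   44, 2430], dtype=int32), array([ 219,  278,   80,   25, 1424], dtype=int32)]
(array([ 0.5279, -0.1751,  0.196 ]), array([-2.8, -1.7,  2.8,  1.9]))
knob rel tcp tool [0.0405 0.0028] sleeve rel tcp tool [ 0.0003 -0.0001]
```

Call:
drive_tool(
  angular=[
    [0,0,0],
    [0,0,0],
    [0,0,0],
    [0,0,0],
    [0,0,0],
    [0,0,0],
  ],
  delta_pos=[
    [2,0.1,0],
    [2,0.2,0],
    [0,0,3],
    [0,0,2.8],
    [0,0,0],
    [0,0,0],
  ],
  gripper=[4,4,4,4,4,4],
)

```text
time_s: 8.85
tool_pos: [0.5662, -0.1659, 0.1408]
tool_rot: [-180.0, 0.0, 19.1]
force: [0.0, 0.1, -1.0]
grip_width: 0.044
grasp_force: 20.0
```

```bash
python3 - <<'E'
from h import *
np.set_printoptions(precision=4,suppress=True)
c=cam('wrist');s=cam('side');t=cam('top')
for i in range(3):
    cam('wrist'); print(telemetry.get_obs()['tool_pos'])
a=cv2.resize(c['pixels'][140:340,160:360],(400,400),interpolation=cv2.INTER_CUBIC)
b=cv2.resize(s['pixels'][90:190,220:320],(400,400),interpolation=cv2.INTER_CUBIC)
cv2.imwrite('pics/e.png',np.hstack([a,b])[:,:,::-1])
E
```

```text
[ 0.5674 -0.1664  0.1424]
[ 0.5672 -0.1664  0.1422]
[ 0.567  -0.1664  0.1419]
```

View pics/e.png

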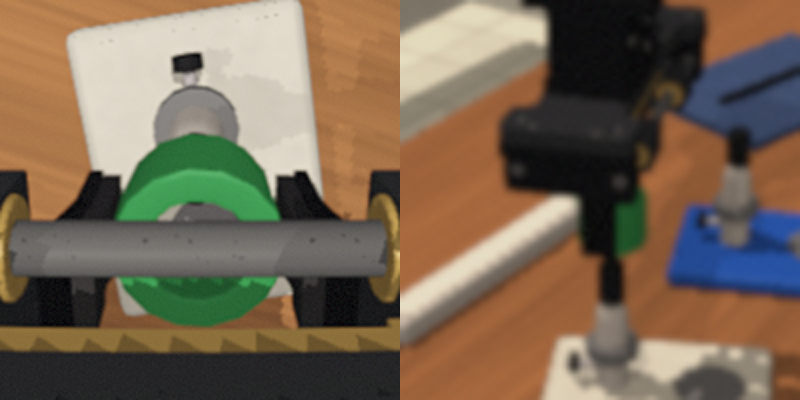

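The sleeve hangs just above the knob, and the mast shows centred through the bore at (196,210) in the left crop. I'll shift it slightly and lower over the knob.

Call:
drive_tool(
  angular=[
    [0,0,0],
    [0,0,0],
    [0,0,0],
    [0,0,0],
    [0,0,0],
  ],
  delta_pos=[
    [0,-0.08,1.2],
    [0,0,1.5],
    [0,0,1.2],
    [0,0,0],
    [0,0,0],
  ],
  gripper=[4,4,4,4,4],
)

```text
time_s: 9.65
tool_pos: [0.5656, -0.1652, 0.1007]
tool_rot: [-179.9, 0.1, 19.1]
force: [0.6, 0.2, -1.2]
grip_width: 0.0438
grasp_force: 20.0
```

Call:
drive_tool(
  angular=[
    [0,0,0],
    [0,0,0],
    [0,0,0],
    [0,0,0],
    [0,0,0],
  ],
  delta_pos=[
    [0,0,0.3],
    [0,0,0.3],
    [0,0,0.3],
    [0,0,0.3],
    [0,0,0],
  ],
  gripper=[4,4,4,4,4],
)

```text
time_s: 10.15
tool_pos: [0.5657, -0.1653, 0.089]
tool_rot: [-180.0, 0.0, 19.1]
force: [-0.6, -0.3, -1.0]
grip_width: 0.0439
grasp_force: 20.0
```

```bash
python3 - <<'E'
from h import *
np.set_printoptions(precision=4,suppress=True)
for i in range(3):
    cam('wrist'); o=telemetry.get_obs();print(o['tool_pos'],o['force'],o['wrist_torque'])
E
```

```text
[ 0.5659 -0.1653  0.0893] [-0.3946 -0.8329 -0.1965] [ 0.004  -0.0061 -0.048 ]
[ 0.566  -0.1654  0.0895] [ 0.1304 -0.2846 -0.3055] [ 0.0096 -0.0279  0.0128]
[ 0.5661 -0.1654  0.0896] [-0.2843 -0.1039 -0.9819] [-0.0035 -0.0049  0.0319]
```

Call:
drive_tool(
  angular=[
    [0,0,0],
    [0,0,0],
    [0,0,0],
    [0,0,0],
    [0,0,0],
    [0,0,0],
    [0,0,0],
  ],
  delta_pos=[
    [0,0,0.4],
    [0,0,0.4],
    [0,0,0.4],
    [0,0,0.4],
    [0,0,0.3],
    [0,0,0.1],
    [0,0,0],
  ],
  gripper=[4,4,4,4,4,4,4],
)

```text
time_s: 11.0
tool_pos: [0.566, -0.1653, 0.0693]
tool_rot: [-180.0, 0.0, 19.1]
force: [-1.2, 0.3, -1.3]
grip_width: 0.0437
grasp_force: 20.0
```

Call:
drive_tool(
  angular=[
    [0,0,0],
    [0,0,0],
    [0,0,0],
  ],
  delta_pos=[
    [0,0,0.1],
    [0,0,0.05],
    [0,0,0],
  ],
  gripper=[4,4,4],
)

```text
time_s: 11.3
tool_pos: [0.5662, -0.1654, 0.0685]
tool_rot: [180.0, -0.0, 19.1]
force: [-1.4, 0.2, 1.5]
grip_width: 0.044
grasp_force: 20.0
```

Call:
drive_tool(
  angular=[
    [0,0,0],
    [0,0,0],
    [0,0,0],
    [0,0,0],
    [0,0,0],
    [0,0,0],
    [0,0,0],
    [0,0,0],
    [0,0,0],
    [0,0,0],
    [0,0,0],
  ],
  delta_pos=[
    [0,0,0],
    [0,0,0],
    [0,0,0],
    [0,0,0],
    [0,0,0],
    [0,0,-1],
    [0,0,-2],
    [0,0,-3],
    [0,0,-3],
    [0,0,0],
    [0,0,0],
  ],
  gripper=[8,8,8,8,8,8,8,8,8,8,8],
)

```text
time_s: 12.4
tool_pos: [0.5667, -0.1655, 0.1594]
tool_rot: [179.9, -0.1, 19.1]
force: [0.1, 0.5, 0.5]
grip_width: 0.0799
grasp_force: 0.0
```

```bash
python3 - <<'E'
from h import *
np.set_printoptions(precision=4,suppress=True)
c=cam('wrist');s=cam('side');t=cam('top')
o=telemetry.get_obs();print(o['tool_pos'],o['tool_rot'],o['force'],o['grip_width'])
gs=[b for b in green(s)[1:] if 60<b[4]<900];print(gs)
gw=[b for b in green(c)[1:] if b[4]>300];print(gw)
X=[.5665,-.165]
for z in(.05,.066,.082,.107): print(z,proj(s,X+[z]),proj(c,X+[z]))
a=cv2.resize(c['pixels'][100:300,160:360],(400,400),interpolation=cv2.INTER_CUBIC)
b=cv2.resize(s['pixels'][130:190,240:300],(400,400),interpolation=cv2.INTER_CUBIC)
cv2.imwrite('pics/f.png',np.hstack([a,b])[:,:,::-1])
E
```

```text
[ 0.5652 -0.1653  0.157 ] [-179.9364    0.0934   19.0656] [ 0.5556 -0.7252 -0.6933] 0.08019322222913637
[array([353, 100,  74,  20, 359], dtype=int32), array([265, 161,  17,  18, 226], dtype=int32)]
[array([ 232,  179,   54,   59, 1657], dtype=int32)]
0.05 [272.3863 174.2573] [257.2273 200.71  ]
0.066 [272.3438 169.1174] [257.1544 205.7041]
0.082 [272.3005 163.8693] [257.072  211.3516]
0.107 [272.2311 155.4437] [256.9196 221.8206]
```

View pics/f.png

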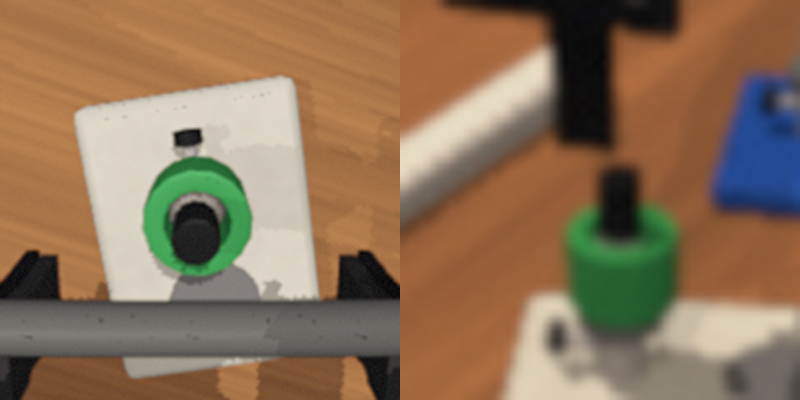

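The sleeve sits level around the mast at side (272,170), with the knob rising through it. I'll check the seat height by fit.

```bash
python3 - <<'E'
from h import *
np.set_printoptions(precision=4,suppress=True)
c=cam('wrist');s=cam('side');P=[]
gs=[b for b in green(s)[1:] if 60<b[4]<900 and b[0]<300][0];gw=[b for b in green(c)[1:] if b[4]>300][0]
print(gs,gw,fitcyl([c,s],[gw,gs],[.5665,-.165,.066],.022,.032),fitcyl([c],[gw],[.5665,-.165,.066],.022,.032,.066))
for i in range(3):
    cam('wrist');P.append(telemetry.get_obs()['tool_pos'])
print(np.array(P))
E
```

```text
[265 161  17  18 224] [ 233  177   54   60 1693] (array([ 0.5654, -0.1665,  0.0626]), array([-1. , -0.7,  1.2,  0.7, -0.1, -0.1,  0. ,  1.5])) (array([ 0.5663, -0.1661,  0.066 ]), array([-1.5, -1.1,  1.5,  1.2]))
[[ 0.5655 -0.1652  0.157 ]
 [ 0.5656 -0.1652  0.1572]
 [ 0.5657 -0.1652  0.1574]]
```

Call:
drive_tool(
  angular=[
    [0,0,0],
    [0,0,0],
    [0,0,0],
    [0,0,0],
    [0,0,0],
  ],
  delta_pos=[
    [0.05,0,2],
    [0,0,2],
    [0,0,1.2],
    [0,0,0.6],
    [0,0,0],
  ],
  gripper=[8,8,8,8,8],
  squeeze=50,
)

```text
time_s: 13.3
tool_pos: [0.5661, -0.1651, 0.0993]
tool_rot: [-179.9, 0.1, 19.1]
force: [-0.9, -0.6, 0.8]
grip_width: 0.08
grasp_force: 0.0
```

```bash
python3 - <<'E'
from h import *
P=[]
for i in range(4):
    cam('wrist');P.append(telemetry.get_obs()['tool_pos'])
print(np.round(P,4),np.mean(P,0))
E
```

```text
[[ 0.5667 -0.1652  0.1001]
 [ 0.567  -0.1653  0.1007]
 [ 0.5672 -0.1653  0.1009]
 [ 0.5672 -0.1654  0.101 ]] [ 0.56703349 -0.16527211  0.10069541]
```

Call:
drive_tool(
  angular=[
    [0,0,0],
    [0,0,0],
    [0,0,0],
    [0,0,0],
    [0,0,0],
    [0,0,0],
    [0,0,0],
    [0,0,0],
    [0,0,0],
    [0,0,0],
    [0,0,0],
    [0,0,0],
  ],
  delta_pos=[
    [0,0,0.1],
    [0,0,0],
    [0,0,0],
    [0,0,0],
    [0,0,0],
    [0,0,0],
    [0,0,0],
    [0,0,0],
    [0,0,0],
    [0,0,0],
    [0,0,0],
    [0,0,0],
  ],
  gripper=[8,1,1,1,1,1,1,1,1,1,1,1],
)

```text
time_s: 14.7
tool_pos: [0.5664, -0.1648, 0.099]
tool_rot: [-180.0, 0.0, 19.1]
force: [-1.7, 1.0, 1.0]
grip_width: 0.0169
grasp_force: 50.0
```

Call:
drive_tool(
  angular=[
    [0,0,0],
    [0,0,0],
    [0,0,0],
    [0,0,0],
    [0,0,0],
    [0,0,0],
    [0,0,0],
    [0,0,0],
    [0,0,0],
    [0,0,0],
    [0,0,0],
    [0,0,0],
  ],
  delta_pos=[
    [0,0,-0.5],
    [0,0,-0.5],
    [0,0,-0.5],
    [0,0,-0.5],
    [0,0,-0.5],
    [0,0,-0.5],
    [0,0,-0.5],
    [0,0,-0.5],
    [0,0,-0.5],
    [0,0,-0.5],
    [0,0,0],
    [0,0,0],
  ],
  gripper=[1,1,1,1,1,1,1,1,1,1,1,1],
)

```text
time_s: 15.9
tool_pos: [0.5663, -0.1649, 0.149]
tool_rot: [-180.0, 0.0, 19.1]
force: [1.3, 1.7, -9.0]
grip_width: 0.017
grasp_force: 50.0
```

```bash
python3 - <<'E'
from h import *
np.set_printoptions(precision=4,suppress=True)
P=[]
for i in range(4):
    c=cam('wrist');o=telemetry.get_obs();P.append(list(o['tool_pos'])+list(o['force'])+[o['grip_width']])
print(np.array(P))
s=cam('side')
a=cv2.resize(c['pixels'][140:300,160:360],(500,400),interpolation=cv2.INTER_CUBIC)
b=cv2.resize(s['pixels'][120:190,246:298],(297,400),interpolation=cv2.INTER_CUBIC)
cv2.imwrite('pics/g.png',np.hstack([a,b])[:,:,::-1])
E
```

```text
[[ 0.5663 -0.1649  0.1488  1.3238  2.2859 -9.5278  0.0168]
 [ 0.5663 -0.1649  0.1488  0.6698  3.2276 -9.7699  0.0167]
 [ 0.5663 -0.1649  0.1488  0.3499  2.5461 -8.6401  0.0169]
 [ 0.5664 -0.1649  0.1488  0.7916  3.5338 -8.1952  0.0167]]
```

View pics/g.png

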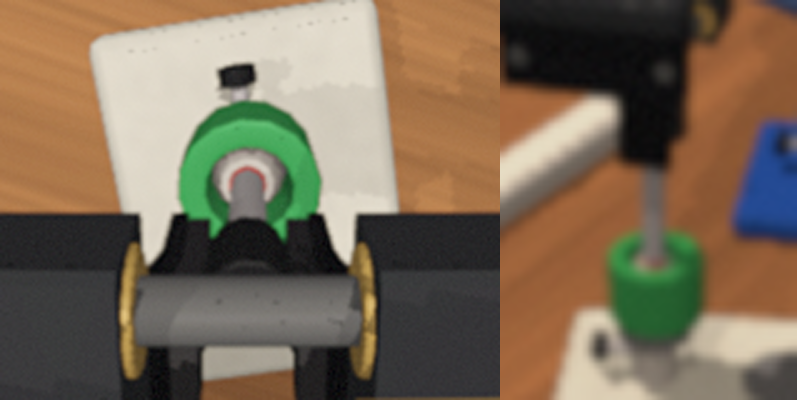

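The left crop shows the red edge at (245,175) emerging at the rod's base, and the sleeve is still seated. About 11.5 mm more to go.

Call:
drive_tool(
  angular=[
    [0,0,0],
    [0,0,0],
    [0,0,0],
    [0,0,0],
    [0,0,0],
    [0,0,0],
  ],
  delta_pos=[
    [0,0,-0.3],
    [0,0,-0.3],
    [0,0,-0.3],
    [0,0,-0.25],
    [0,0,0],
    [0,0,0],
  ],
  gripper=[1,1,1,1,1,1],
)

```text
time_s: 16.75
tool_pos: [0.5663, -0.1649, 0.1605]
tool_rot: [-180.0, 0.0, 19.1]
force: [1.3, 3.8, -9.0]
grip_width: 0.017
grasp_force: 50.0
```

```bash
python3 - <<'E'
from h import *
np.set_printoptions(precision=4,suppress=True)
P=[]
for i in range(4):
    c=cam('wrist');o=telemetry.get_obs();P.append(list(o['tool_pos'])+list(o['force'])+[o['grip_width']])
print(np.array(P))
s=cam('side')
def red(c,x0,x1,y0,y1):
    h=cv2.cvtColor(c['pixels'],cv2.COLOR_RGB2HSV)[y0:y1,x0:x1].astype(int)
    m=((h[...,0]<8)|(h[...,0]>172))&(h[...,1]>110)&(h[...,2]>50); ys,xs=np.nonzero(m); return (xs.min()+x0,xs.max()+x0,ys.min()+y0,ys.max()+y0,m.sum()) if m.any() else None
print('side',red(s,266,280,140,180),'wrist',red(c,240,275,180,260))
for z in(.080,.082,.0835,.0915): print(z,'side',proj(s,[.5665,-.165,z]),'wrist near edge',proj(c,[.5665+.005*.945,-.165+.005*.327,z]))
g=[b for b in green(s)[1:] if 60<b[4]<900 and b[0]<300];print(g)
a=cv2.resize(c['pixels'][170:270,200:325],(500,400),interpolation=cv2.INTER_CUBIC)
b=cv2.resize(s['pixels'][130:182,252:291],(300,400),interpolation=cv2.INTER_CUBIC)
cv2.imwrite('pics/h.png',np.hstack([a,b])[:,:,::-1])
E
```

```text
[[  0.5663  -0.165    0.1605   0.4098   4.4173  -9.6717   0.0166]
 [  0.5663  -0.1649   0.1604   1.0133   4.055  -10.7822   0.0163]
 [  0.5664  -0.1649   0.1604   0.3185   4.1495 -10.1453   0.017 ]
 [  0.5663  -0.1649   0.1604   0.4519   4.6431 -10.5976   0.0168]]
side (np.int64(271), np.int64(273), np.int64(162), np.int64(164), np.int64(9)) wrist (np.int64(253), np.int64(265), np.int64(205), np.int64(211), np.int64(42))
0.08 side [272.3059 164.5314] wrist near edge [258.1229 203.8157]
0.082 side [272.3005 163.8693] wrist near edge [258.1149 204.5124]
0.0835 side [272.2964 163.3716] wrist near edge [258.1088 205.0425]
0.0915 side [272.2744 160.7005] wrist near edge [258.0752 207.9839]
[array([265, 161,  16,  18, 213], dtype=int32)]
```

View pics/h.png

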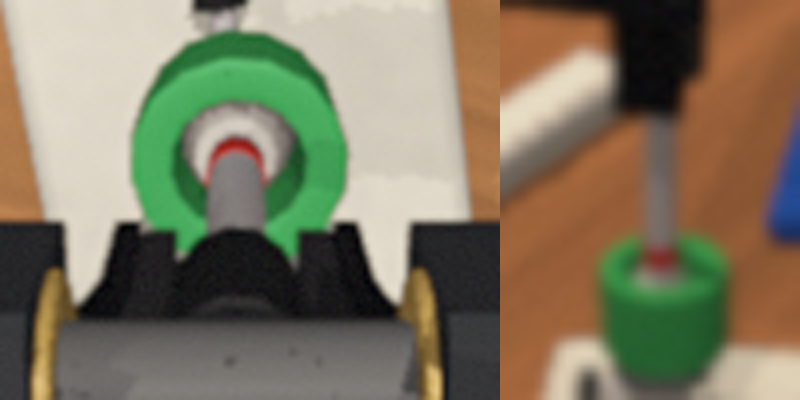

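The band is now out: red at side (658,257) in the crop and at (235,150) in the wrist crop. I'll check its lower edge sub-pixel, using the sleeve as the local reference.

```bash
python3 - <<'E'
from h import *
np.set_printoptions(precision=4,suppress=True,linewidth=150)
W=[cam('wrist') for _ in range(3)];S=[cam('side') for _ in range(3)];o=telemetry.get_obs();print(o['time_s'],o['tool_pos'],o['force'])
w=W[-1];s=S[-1]
wp=np.mean([c['pixels'].astype(float) for c in W],0);sp=np.mean([c['pixels'].astype(float) for c in S],0)
rd=lambda p:p[...,0]-p[...,1:].mean(-1)
print('wrist',np.round(rd(wp)[198:214,254:264]).astype(int));print('side',np.round(rd(sp)[156:170,270:275]).astype(int))
gs=[b for b in green(s)[1:] if 60<b[4]<900 and b[0]<300][0]; gw=[b for b in green(w)[1:] if b[4]>300]; print(gs,gw)
# expected: sleeve top far edge of rim (wrist: +x side) and band's lower edge front
u=np.array([.945,.327])
C=np.array([.5665,-.165])
print('sleeve bottom +x outer row',proj(w,[*(C+.022*u),.05]),'rim +x outer',proj(w,[*(C+.022*u),.082]),'rim inner +x',proj(w,[*(C+.013*u),.082]))
for z in(.080,.082,.084,.086): print(z,proj(w,[*(C+.005*u),z]))
v=np.array(s['origin'])[:2]-C; v/=np.linalg.norm(v)
for z in(.080,.082,.084,.086): print(z,'side',proj(s,[*(C+.005*v),z]))
print('side rim near/far outer',proj(s,[*(C+.022*v),.082]),proj(s,[*(C-.022*v),.082]),'bottom near',proj(s,[*(C+.022*v),.05]))
col=lambda p,x:np.round(p[:,x]).astype(int)
print('wrist G-R col 258-260 rows 172-206',np.round((wp[172:206,258:261,1]-wp[172:206,258:261,0]).mean(1)).astype(int))
print('side G-R col 271-273 rows 156-184',np.round((sp[156:184,271:274,1]-sp[156:184,271:274,0]).mean(1)).astype(int))
E
```

```text
17.3 [ 0.5664 -0.165   0.1604] [  0.0195   4.0594 -10.8957]
wrist [[ 14  14  14  15  15  14  13  13  13  14]
 [ 14  14  13  15  14  14  13  14  14  14]
 [ 14  15  14  14  15  14  14  15  14  14]
 [ 14  14  14  14  14  13  15  15  14  14]
 [ 14  14  14  13  12  12  13  13  14  14]
 [ 14  12  13  13  14  14  13  12  11  12]
 [ 14  17  26  40  48  48  36  25  16  13]
 [ 27  52  80 100 108 105  96  82  53  23]
 [ 61 107 123 122 121 124 123 120 103  59]
 [100 124 114  98  93  97 100 110 121 110]
 [112 100  75  48  32  36  47  72  96 112]
 [ 77  42  21  11   5   6  10  21  40  71]
 [ 37   9   4   4   5   5   4   3   5  30]
 [ 13   4   6   6   6   7   7   6   3  12]
 [  7   5   7   6   6   7   8   8   5   4]
 [  6   6   7   7   7   7   8   7   6   3]]
side [[ 52  27  15  15  34]
 [ 52  27  14  15  34]
 [ 52  28  14  15  33]
 [ 48  26  14  15  28]
 [ 32  24  16  13  16]
 [ 18  30  26  23  15]
 [ 20  49  52  50  35]
 [ 26  64  79  76  52]
 [ 23  52  68  63  40]
 [ 14  28  35  32  20]
 [ -1   7  10   9   3]
 [-21 -16 -15 -15 -20]
 [-38 -38 -38 -38 -39]
 [-41 -42 -41 -42 -41]]
[265 161  16  18 212] [array([ 233,  178,   54,   57, 1591], dtype=int32)]
sleeve bottom +x outer row [258.2223 175.5264] rim +x outer [258.1041 183.0926] rim inner +x [258.1056 194.533 ]
0.08 [258.1152 203.8222]
0.082 [258.107 204.519]
0.084 [258.0988 205.2273]
0.086 [258.0904 205.9475]
0.08 side [272.3145 165.5766]
0.082 side [272.3091 164.913 ]
0.084 side [272.3036 164.2476]
0.086 side [272.2981 163.5805]
side rim near/far outer [272.3389 168.5316] [272.2635 159.384 ] bottom near [272.4257 179.0222]
wrist G-R col 258-260 rows 172-206 [  -5   -6   -7   -8   -4   12   48   72   71   70   69   72   82   91   96   97   97   98   99   98   99   99   81   28   -7  -10   -9   -9   -9
   -9   -8  -10  -42 -101]
side G-R col 271-273 rows 156-184 [-15 -15 -15 -14 -13 -22 -46 -69 -57 -27   2  37  69  72  62  59  59  59  59  59  59  57  44  18  -1  -7 -10 -10]
```

The side view puts the band's lower edge at about rim level (rod 0.060–0.061), while arm travel says 0.0614. I'll raise it 1.2 mm for margin and hold.

Call:
drive_tool(
  angular=[
    [0,0,0],
    [0,0,0],
    [0,0,0],
    [0,0,0],
    [0,0,0],
    [0,0,0],
  ],
  delta_pos=[
    [0,0,-0.06],
    [0,0,-0.06],
    [0,0,0],
    [0,0,0],
    [0,0,0],
    [0,0,0],
  ],
  gripper=[1,1,1,1,1,1],
)

```text
time_s: 17.9
tool_pos: [0.5663, -0.165, 0.1616]
tool_rot: [-180.0, 0.0, 19.1]
force: [-0.4, 4.4, -10.4]
grip_width: 0.0166
grasp_force: 50.0
```

```bash
python3 - <<'E'
from h import *
S=[cam('side') for _ in range(3)]; sp=np.mean([c['pixels'].astype(float) for c in S],0); o=telemetry.get_obs();print(o['tool_pos'],o['force'],o['grip_width'])
r=(sp[...,0]-sp[...,1:].mean(-1))[156:170,271:274].mean(1); print(np.round(r))
E
```

```text
[ 0.566357   -0.16495222  0.16165381] [  0.04974336   5.70072267 -10.94372272] 0.016540314748082277
[ 19.  19.  19.  18.  20.  37.  66.  72.  45.  22.   6. -15. -38. -41.]
```

```bash
python3 -c "
from cell import env
print(env.sign_off())"
```

```text
the job is handed in; nothing more can be done
None
```

The job is handed in: the green sleeve is seated on the white lamp's shoulder, and the gripper still holds the knob with the rod pulled up about 62 mm, which puts the red band's lower edge roughly 1–2 mm above the sleeve's rim (by arm travel and the side camera, good to about 1 mm).

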